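# Take down the deep shelf bracket

## Robot

A 6-joint arm with a two-finger parallel gripper is mounted at the origin on the work surface. World frame = base frame: x ahead of the robot, y to its left, z up, the work surface at z = 0. Lengths are in mm, angles in rad, forces in N, time in s.
With the tool pointing down it reaches from about 300 to 775 mm from the base axis. Payload 14.6 kg.
Tool frame: the origin (TCP) lies midway between the tips of the shut fingers; the grasp point (between the pads) lies 19 mm behind it (manip.hold_point_z is the distance from the TCP to the grasp point, in mm); z points along the fingers, y is the direction in which the jaws open and shut (so a half turn about z gives the same grasp; the last joint's range is limited). The gripper opens to 94 mm and grips with 3 to 60 N. Pads are 16 mm wide; open, the fingers measure 119 mm over their backs; the gripper's body (75 mm by 177 mm) begins 78 mm behind the grasp point.
Start: joints at [1.251, 0.3, 1.521, -0, 1.321, -0.067], TCP at [137.562, 532.509, 205.446] pointing down, gripper open.
Joint ranges: [-3.03, 3.03], [-0.79, 2.21], [0.23, 2.52], [-1.04, 4.18], [0, 3.07], [-2.55, 2.55]. Speed limits (rad/s): [2.22, 2.22, 2.57, 3.14, 3.14, 3.14].

## Interface

Orientations are given as [roll, pitch, yaw] about the fixed x, y, z axes, in that order (R = Rz(yaw) Ry(pitch) Rx(roll)).
In Python, from cell import manip gives the robot as it stands.
- The arm moves only by the shell command python3 -m crank 'ROWS' [OPENING] [FORCE]. ROWS is JSON, a list of rows, each an object with "offset": the shift along the world's x, y, z in m, a list of three; "spin": the turn about the world's z in degrees. In form: [{"offset": [dx, dy, dz], "spin": spin}, ...]. A call has exactly 8 rows; each row is the pose to reach, as a shift and turn from the pose measured when the call began; what a row does not reach only later rows make up. A row lasts 1/12 s, in which the tool goes at most 41.7 mm and 7.16 degrees, less where a joint would pass 70% of its speed; a pose out of reach is approached as far as the arm can. A call with a gripper value outside its range is refused whole. OPENING is the opening, from 0 (shut) to 1 (fully open), set as the call begins (- or left out, the last holds). The fingers move at their own pace and stop on an object; FORCE is the grip in N (left out, the last holds). Time passes only in rows, so rows that repeat a pose let the fingers close, or fill a call up. It gives the time, the measured TCP pose, the force and the opening at its end, in the units of the state.
- manip.read_state(): the state, without advancing time (a new reading comes with each control period).
- manip.camera(name): name is "scene" or "side" or "wrist"; returns a dict with "pixels" (400x640x3 uint8, red, green, blue), "fx", "fy", "cx", "cy" (pixels), "extrinsics" (4x4, takes a point from world to camera coordinates); the wrist camera has in their place "hand_eye" (4x4, takes a point from camera to tool coordinates, whose origin is the TCP and whose axes are the flange's). Camera axes: x right, y down, z forward; pixel columns grow to the right and rows downward; lengths in mm; the calibration is good to about 2 mm. A picture is of the moment at which its call begins: read the wrist's pose just before it. There is no depth.
- manip.sign_off(): hands the job in, once; it reports no verdict.
Trained networks look in a picture, given as the dict that the camera call returned (one of the last four; its "shot" number tells which), for a name from the list of things; names that differ only in an ending like _2 or _b are one class to them, and where a whole thing is asked for, a point or a joint stands for the part that bears it (a point fixed in the world has none). Each returns a list of dicts, best first, with "conf" (0 to 1); they miss things now and then, are a little off and sometimes report something else, mostly with a low value. They report only what shows in the picture. A call takes as long as a camera call. They do not tell look-alikes from the thing itself.
- manip.search_frame(picture, name): "location" ([x, y, z] in mm, in world coordinates, good to about 4 mm: the middle of the surface that is visible of it).
- manip.masks_of(picture, name): "mask" (400x640 bool, what is visible of it).
The state is a dict: "clock": time; "joints": joint angles; "qd": joint speeds; "effort": joint torques, N m; "eef_pos": TCP position; "eef_rot": TCP orientation; "wrist_force": force on the tool from outside, world axes, zero at the start; "moment": the same for the moment, N m; "finger_gap": finger opening in mm.
Only numpy, scipy, OpenCV 4.12 (cv2) and the standard library are available. Lean on these libraries where they do the work, as an engineer would, in place of code of your own. Each camera call takes 0.05 s, during which the arm holds its last target. There are 200 camera calls.

## Task

A deep shelf bracket was hung by mistake next to the short one on the bench stand. Take the deep bracket down - slide it up until its studs reach the wide ends of their keyhole slots, draw it off - and lay it in the blue tray, beside the deep bracket already there and not on top of it. Set it down without dropping it, and leave the short bracket hanging and everything on the bench in its place.

Things in the scene. Friction and masses are not known exactly. Their poses are not given: they have to be found in the camera images.
- stand: Bench-top shelf stand, blue steel, fixed: two upright C-channels 46 mm wide, 34 deep, 273 high, 260 mm apart between centres. Origin at bench level, midway between them, in the plane of their front faces; x points into the stand (away from the robot), y along it (uprights at y +130 and -130 mm). Each 3 mm front wall has five keyhole slots one above the other, 45 mm apart, wide end at the top.
- left_slot (a point): Centre of the wide end of the highest keyhole slot in the stand's +y upright, 240 mm above the bench, in the front face. The wide end is round, 25 mm across; the slot below it is 10.5 mm wide, and a stud hanging at its bottom sits 20 mm below this point. The next slot is 45 mm lower.
- right_slot (a point): The same point on the stand's -y upright.
- deep: The deep bracket to take down: folded steel, 0.4 to 0.65 kg, loose, hung by two studs in the two highest slots of either upright. Its level arm, 32 mm wide with flat upright sides, runs 170 mm to -x (towards the robot). Plate 70 mm high (z -35 to +35). Arm's top at z +35; lower edge rises evenly from z -35 at the plate to -1 at the nose. Origin: point deep_root; x into the upright, z up.
- deep_root (a point): The deep bracket's origin: middle of its mounting plate's rear face, 198 mm above the bench as hung. Studs on that face 22.5 mm above and below it: shank 8 mm across and 4.2 long, head 16 across and 3 thick. To free it: raise the bracket 20 mm (16 to 24 will do), then draw it level along its -x by more than 8 mm.
- deep_grip (a point): Where the deep bracket balances: 75 mm out from the plate, on the top of the arm (35 mm above the origin), midway across its 32 mm width. Grip it here from above, across the sides; the arm is 55 mm deep here.
- deep_nose (a point): Middle of the deep bracket's nose end, 170 mm out from the plate along -x and 17 mm above the origin. A tab here stands 8 mm above the arm's top.
- short: The short bracket, hung in the same way on the other upright; like the deep one but with an arm only 110 mm long, about 0.35 kg. To be left hanging.
- short_root (a point): The short bracket's origin: middle of its mounting plate's rear face.
- tray: Blue plastic stock tray, fixed: 300 mm along its x, 220 mm along its y, 50 mm high, walls and floor 4 mm. Origin at the centre of its underside.
- mate: Another deep bracket, the same as the first, loose, lying on its side (32 mm high) in the tray's -y half, along the tray's x; it takes up the tray's y from about -90 to -5 mm. Same origin and axes as deep; its z lies level and points to the tray's -y.
- mate_root (a point): The lying bracket's origin: middle of its mounting plate's rear face.
- mate_nose (a point): Middle of the lying bracket's nose end.
- carton: White carton, 130 x 90 x 60 mm, loose. Bystander; origin at the centre of its underside.
- mallet: Rubber mallet with a wooden handle, 260 mm long, lying on the bench. Bystander.
Mind the look-alikes: they are no part of the job. Leave any red look-alike of the deep alone. What is shaped like the mate but green is not meant.

How it is judged (in metres and radians):
On the way, in this order (a step that is already met when the one before it is completed fails the run):
1. the deep bracket is slid up 12 mm or more while its studs are still in the slots (z of deep_root in the frame of stand above 0.2095 m and x of deep_root in the frame of stand above -0.007 m).
2. the deep bracket is drawn off, its plate more than 12 mm from the upright (x of deep_root in the frame of stand below -0.012 m).
At the end, for the whole second after the job is handed in: Both deep brackets lie at rest wholly inside the tray (plate and nose points within its walls and less than 47 mm above its underside, so not one on top of the other); the short bracket still hangs within 12 mm of where it was, and carton and mallet are within 30 mm of where they were (x of deep_root in the frame of tray between -0.147 and 0.147 m and y of deep_root in the frame of tray between -0.107 and 0.107 m and z of deep_root in the frame of tray between 0 and 0.047 m and x of deep_nose in the frame of tray between -0.147 and 0.147 m and y of deep_nose in the frame of tray between -0.107 and 0.107 m and z of deep_nose in the frame of tray between 0 and 0.047 m and x of mate_root in the frame of tray between -0.147 and 0.147 m and y of mate_root in the frame of tray between -0.107 and 0.107 m and z of mate_root in the frame of tray between 0 and 0.047 m and x of mate_nose in the frame of tray between -0.147 and 0.147 m and y of mate_nose in the frame of tray between -0.107 and 0.107 m and z of mate_nose in the frame of tray between 0 and 0.047 m and linear speed of each of deep, mate below 0.02 m/s and distance of short_root from where it was at the start of the episode below 0.012 m and distance of each of carton, mallet from where it was at the start of the episode below 0.03 m); the robot touches nothing.
It fails at once if the deep bracket was dropped (faster than 0.9 m/s with no finger on it: a fall of more than 40 mm) (linear speed of deep above 0.9 m/s and contact force between the fingers and deep below 0.2 N).
It fails at once if the short bracket was shifted (distance of short_root from where it was at the start of the episode above 0.012 m).
It fails at once if the carton was shoved (distance of carton from where it was at the start of the episode above 0.03 m).
It fails at once if the mallet was shoved (distance of mallet from where it was at the start of the episode above 0.03 m).
It also fails if it takes over 45 s, if anything falls off the work surface, if the arm or the gripper's body presses on something with over 40 N, if the wrist force passes 120 N, or if a joint passes its speed limit or range.

## Working session

There is one attempt and no reset: what is moved stays moved. The work goes in short steps, Python scripts to look and compute and a shell command to move; the robot and the scene stay as the last step left them, time stands still between calls to the robot, and variables do not carry over. Pictures are saved under pics/ and viewed, about 8 in all and at most 12, crops included, and the job is handed in when it is done.

```bash
mkdir -p pics; ls; python3 - <<'E'
from cell import manip
import cv2,numpy as np
print(manip.read_state())
for c in ("scene","side"):
    p=manip.camera(c); cv2.imwrite(f"pics/{c}0.png",p["pixels"][:,:,::-1])
    print(c,p["fx"],p["cx"],p["cy"],np.round(p["extrinsics"],3).tolist())
    for n in ("left_slot","right_slot","deep_root","deep_grip","deep_nose","short_root","tray","mate_root","mate_nose","carton","mallet","stand"):
        print(n,[(np.round(d["location"]).tolist(),round(d["conf"],2)) for d in manip.search_frame(p,n)[:3]])
E
```

```text
pics
{'clock': 0.0, 'joints': array([ 1.25140243e+00,  3.00489407e-01,  1.52158203e+00,  9.06579124e-07,
        1.32069457e+00, -6.66183939e-02]), 'qd': array([-6.11780506e-04,  7.71593937e-04, -4.65871467e-04, -4.95634721e-04,
        3.45902933e-06, -7.03727111e-04]), 'effort': array([-7.88272810e-04, -5.31800008e+01, -3.52737951e+01,  7.08070910e-02,
        2.44584319e-02, -7.28276336e-05]), 'eef_pos': array([137.48055739, 532.26923723, 204.87588846]), 'eef_rot': array([-3.14042197e+00, -7.89849935e-05,  2.88881688e+00]), 'wrist_force': array([ 0.33532509, -0.56887273, -0.49988839]), 'moment': array([-0.00524113,  0.03719485,  0.03666869]), 'finger_gap': 93.91994430635609}
scene 440.30936877899194 323.00644119571996 206.31678570236608 [[-0.311, 0.951, 0.001, 207.545], [0.764, 0.25, -0.595, -397.396], [-0.566, -0.184, -0.804, 2136.224], [0.0, 0.0, 0.0, 1.0]]
left_slot [([636.0, 224.0, 78.0], 0.97)]
right_slot []
deep_root [([551.0, 44.0, 227.0], 0.77), ([829.0, -182.0, 30.0], 0.72), ([637.0, 220.0, 80.0], 0.47)]
deep_grip [([824.0, -178.0, 36.0], 0.87), ([553.0, 45.0, 231.0], 0.6
[... 622 characters left out ...]
2, 1353.539], [0.0, 0.0, 0.0, 1.0]]
left_slot [([637.0, 79.0, 100.0], 0.57)]
right_slot [([638.0, 78.0, 106.0], 0.87), ([443.0, 117.0, 23.0], 0.74)]
deep_root [([810.0, -194.0, 27.0], 0.68), ([559.0, 34.0, 224.0], 0.6)]
deep_grip [([810.0, -195.0, 29.0], 0.9), ([563.0, 34.0, 222.0], 0.72)]
deep_nose [([561.0, 32.0, 222.0], 0.86), ([807.0, -192.0, 31.0], 0.73), ([498.0, -336.0, 36.0], 0.21)]
short_root [([526.0, 291.0, 215.0], 0.74)]
tray [([488.0, -246.0, 4.0], 0.75)]
mate_root [([496.0, -555.0, 31.0], 0.74), ([499.0, -333.0, 40.0], 0.67)]
mate_nose [([499.0, -332.0, 37.0], 0.65)]
carton [([440.0, 470.0, 60.0], 0.97)]
mallet [([445.0, 116.0, 22.0], 0.75)]
stand [([635.0, 83.0, 105.0], 0.82)]
```

View pics/scene0.png

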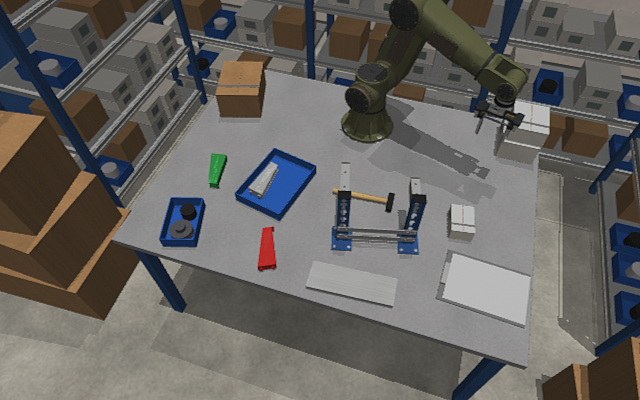

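View pics/side0.png

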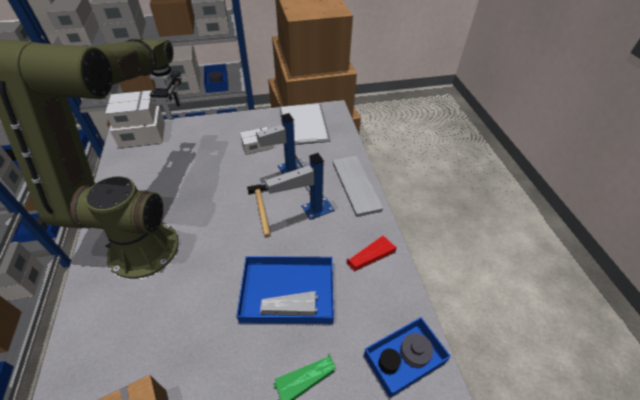

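The scene view shows the deep bracket on the right upright from the side camera (scene pixel ~(345,178)) and the short one at ~(417,185). The mate lies in the tray at ~(263,180), the mallet lies under the deep arm, and the red and green look-alikes are off to the left. I'll raise the arm and bring the wrist camera over the deep bracket.

```bash
python3 -m crank '[{"offset":[0,0,0.04],"spin":0},{"offset":[0,0,0.08],"spin":0},{"offset":[0,0,0.12],"spin":0},{"offset":[0,0,0.16],"spin":0},{"offset":[0,0,0.2],"spin":0},{"offset":[0.03,-0.02,0.22],"spin":4},{"offset":[0.06,-0.04,0.22],"spin":8},{"offset":[0.08,-0.06,0.22],"spin":12}]' 1 && python3 -m crank '[{"offset":[0.025,-0.03,0],"spin":2},{"offset":[0.05,-0.06,0],"spin":4},{"offset":[0.075,-0.09,0],"spin":6},{"offset":[0.1,-0.12,0],"spin":8},{"offset":[0.125,-0.15,0],"spin":10},{"offset":[0.15,-0.18,0],"spin":12},{"offset":[0.175,-0.21,0],"spin":14},{"offset":[0.2,-0.24,0],"spin":16}]' && python3 -m crank '[{"offset":[0.015,-0.025,0],"spin":0},{"offset":[0.03,-0.05,0],"spin":0},{"offset":[0.045,-0.075,0],"spin":0},{"offset":[0.06,-0.1,0],"spin":0},{"offset":[0.075,-0.125,0],"spin":0},{"offset":[0.085,-0.14,0],"spin":0},{"offset":[0.085,-0.14,0],"spin":0},{"offset":[0.085,-0.14,0],"spin":0}]'
cat > h.py <<'E'
from cell import manip
import cv2,numpy as np
from scipy.spatial.transform import Rotation as Ro
def wrist():
    s=manip.read_state(); p=manip.camera("wrist")
    T=np.eye(4);T[:3,:3]=Ro.from_euler("xyz",s["eef_rot"]).as_matrix();T[:3,3]=s["eef_pos"]
    return s,p,T@np.array(p["hand_eye"])
def ray(p,C,u,v,z):  # pixel -> world at height z; C camera->world
    d=C[:3,:3]@np.array([(u-p["cx"])/p["fx"],(v-p["cy"])/p["fy"],1])
    return C[:3,3]+d*(z-C[2,3])/d[2]
def proj(p,C,X):
    x=np.linalg.inv(C)@np.append(X,1); return np.array([p["fx"]*x[0]/x[2]+p["cx"],p["fy"]*x[1]/x[2]+p["cy"]])
E
python3 - <<'E'
from h import *
s,p,C=wrist(); cv2.imwrite("pics/w1.png",p["pixels"][:,:,::-1])
print(s["eef_pos"],s["eef_rot"],p["fx"],p["fy"],p["cx"],p["cy"]); print(np.round(C,3)); np.save("C1.npy",C)
for n in ("left_slot","right_slot","deep_root","deep_grip","deep_nose","short_root"):
    print(n,[(np.round(d["location"]).tolist(),round(d["conf"],2)) for d in manip.search_frame(p,n)[:3]])
E
```

```text
clock: 1.97
eef_pos: [219.1, 471.8, 426.4]
eef_rot: [3.14, 0.001, 3.102]
wrist_force: [1.1, 0.5, -1.1]
finger_gap: 94.0
clock: 2.63
eef_pos: [419.9, 230.0, 426.6]
eef_rot: [3.14, 0.002, -2.9]
wrist_force: [0.6, 1.0, 0.5]
finger_gap: 93.8
clock: 3.3
eef_pos: [505.1, 89.6, 426.3]
eef_rot: [3.14, 0.001, -2.902]
wrist_force: [-0.9, -0.7, -0.2]
finger_gap: 94.0
[505.06391086  89.64915284 426.30411354] [ 3.13974098e+00  1.04989708e-03 -2.90175964e+00] 333.4977404403009 333.4977404403009 315.56220135423473 200.1797547077375
[[-2.37000e-01  9.34000e-01  2.69000e-01  4.27476e+02]
 [ 9.71000e-01  2.28000e-01  6.70000e-02  7.00410e+01]
 [ 1.00000e-03  2.77000e-01 -9.61000e-01  6.05856e+02]
 [ 0.00000e+00  0.00000e+00  0.00000e+00  1.00000e+00]]
left_slot [([629.0, 230.0, 123.0], 0.84)]
right_slot [([625.0, 233.0, 124.0], 0.71)]
deep_root [([551.0, 49.0, 233.0], 0.91), ([518.0, 299.0, 230.0], 0.26)]
deep_grip [([550.0, 42.0, 228.0], 0.75), ([796.0, -184.0, 32.0], 0.59)]
deep_nose [([793.0, -184.0, 32.0], 0.81), ([547.0, 45.0, 233.0], 0.62)]
short_root [([516.0, 296.0, 230.0], 0.83)]
```

View pics/w1.png

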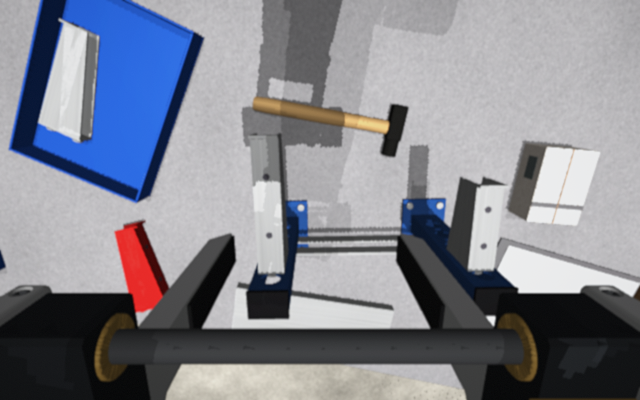

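The wrist view shows the deep arm running from its nose at ~(265,135) to the upright at ~(270,275). The short bracket is at ~(480,225), and the tray with the mate is top left. I'll enlarge the deep bracket to get its edges.

```bash
python3 - <<'E'
import cv2
a=cv2.imread("pics/w1.png")[120:325,225:315]
b=cv2.resize(a,None,fx=3,fy=3,interpolation=cv2.INTER_CUBIC)[:600]
c=cv2.resize(cv2.imread("pics/w1.png")[165:315,440:530],None,fx=4,fy=4,interpolation=cv2.INTER_CUBIC)
import numpy as np
cv2.imwrite("pics/w1c.png",np.hstack([b,c[:600]]))
E
```

```text
(no output)
```

View pics/w1c.png

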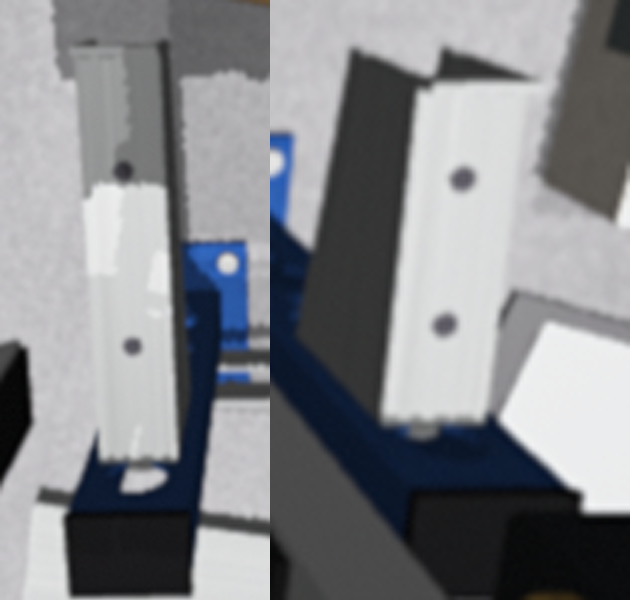

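The crop shows the deep arm's top face edges: left (80,100)→(100,460), right (165,100)→(179,460), ending at the plate at y≈460. The upright's top front edge is (68,515)–(190,513).

```bash
python3 - <<'E'
from h import *
C=np.load("C1.npy"); p=dict(fx=333.498,fy=333.498,cx=315.56,cy=200.18)
q=lambda x,y,z:ray(p,C,225+x/3,120+y/3,z)
w=lambda x,y,z:ray(p,C,440+(x-270)/4,165+y/4,z)
L0,L1,R0,R1=q(80,100,233),q(100,460,233),q(165,100,233),q(179,460,233)
print("deep",L0,L1,R0,R1,"widths",np.linalg.norm(L0-R0),np.linalg.norm(L1-R1))
for a,b in((L0,L1),(R0,R1)): d=b-a;print("ang",np.degrees(np.arctan2(d[1],d[0])))
print("up",q(68,515,273),q(190,513,273),q(73,597,273),q(190,594,273))
s=[w(415,90,233),w(380,420,233),w(525,85,233),w(488,420,233)]; print("short",*s)
for a,b in(s[:2],s[2:]): d=b-a;print("ang",np.degrees(np.arctan2(d[1],d[0])))
print("root mids",(L1+R1)/2,(s[1]+s[3])/2, np.degrees(np.arctan2(*((s[1]+s[3]-L1-R1)[[0,1]]*[-1,1]))))
# rivets deep
print("rivets",q(123,171,233),q(132,346,233))
E
```

```text
deep [495.73458464  13.57618913 233.        ] [640.43568614  49.29166213 233.        ] [488.22583015  44.34705067 233.        ] [632.6977205   81.05932851 233.        ] widths 31.673763803679208 32.6964943005916
ang 13.864762233119157
ang 14.257857670162242
up [643.00295245  44.22176411 273.        ] [631.32583117  88.58767719 273.        ] [677.74756967  52.61694123 273.        ] [665.76557474  96.17674942 273.        ]
short [473.16257141 272.06772905 233.        ] [574.6140873  300.13295957 233.        ] [464.27128985 302.27469662 233.        ] [566.6926316  332.65211786 233.        ]
ang 15.463406934787345
ang 16.51997165837951
root mids [636.56670332  65.17549532 233.        ] [570.65335945 316.39253871 233.        ] 14.70166147656917
rivets [518.4259571   34.46680514 233.        ] [587.63575211  52.04674156 233.        ]
```

```bash
python3 -m crank '[{"offset":[0.03,-0.021,0],"spin":0.5},{"offset":[0.059,-0.0425,0],"spin":0.5},{"offset":[0.059,-0.0425,-0.04],"spin":0.5},{"offset":[0.059,-0.0425,-0.08],"spin":0.5},{"offset":[0.059,-0.0425,-0.12],"spin":0.5},{"offset":[0.059,-0.0425,-0.15],"spin":0.5},{"offset":[0.059,-0.0425,-0.15],"spin":0.5},{"offset":[0.059,-0.0425,-0.15],"spin":0.5}]' 1 20; python3 - <<'E'
from h import *
s,p,C=wrist(); cv2.imwrite("pics/w2.png",p["pixels"][:,:,::-1]); np.save("C2.npy",C); print(s["eef_rot"])
E
```

```text
clock: 4.32
eef_pos: [563.4, 48.4, 277.1]
eef_rot: [3.14, 0.001, -2.89]
wrist_force: [0.4, 0.2, 1.2]
finger_gap: 94.1
[ 3.13962563e+00  6.76832988e-04 -2.89015895e+00]
```

View pics/w2.png

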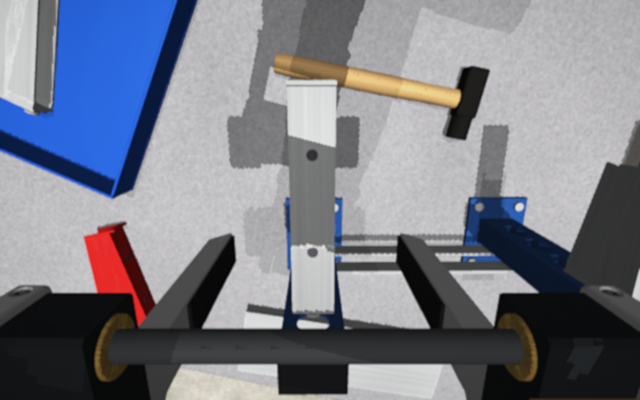

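The arm is centred between the fingers (column ~313) and upright in the picture, so I'll go down and grip.

```bash
python3 -m crank '[{"offset":[0.001,-0.001,-0.03],"spin":0},{"offset":[0.001,-0.001,-0.06],"spin":0},{"offset":[0.001,-0.001,-0.078],"spin":0},{"offset":[0.001,-0.001,-0.078],"spin":0},{"offset":[0.001,-0.001,-0.078],"spin":0},{"offset":[0.001,-0.001,-0.078],"spin":0},{"offset":[0.001,-0.001,-0.078],"spin":0},{"offset":[0.001,-0.001,-0.078],"spin":0}]' 1 30 && python3 -m crank '[{"offset":[0,0,0],"spin":0},{"offset":[0,0,0],"spin":0},{"offset":[0,0,0],"spin":0},{"offset":[0,0,0],"spin":0},{"offset":[0,0,0],"spin":0},{"offset":[0,0,0],"spin":0},{"offset":[0,0,0],"spin":0},{"offset":[0,0,0],"spin":0}]' 0 40
```

```text
clock: 5.03
eef_pos: [565.7, 47.4, 202.6]
eef_rot: [3.141, 0.006, -2.89]
wrist_force: [0.4, -0.4, -0.3]
finger_gap: 94.2
clock: 5.7
eef_pos: [565.7, 47.4, 202.6]
eef_rot: [3.141, 0.006, -2.89]
wrist_force: [1.3, -0.2, 0.2]
finger_gap: 44.3
```

```bash
python3 -m crank '[{"offset":[0,0,0],"spin":0},{"offset":[0,0,0],"spin":0},{"offset":[0,0,0],"spin":0},{"offset":[0,0,0],"spin":0},{"offset":[0,0,0],"spin":0},{"offset":[0,0,0],"spin":0},{"offset":[0,0,0],"spin":0},{"offset":[0,0,0],"spin":0}]' 0 40
```

```text
clock: 6.37
eef_pos: [565.7, 47.3, 202.6]
eef_rot: [3.141, 0.006, -2.89]
wrist_force: [0.8, -2.6, -0.7]
finger_gap: 31.6
```

Gripped at 31.6 mm. Next I'll raise it 20 mm slowly.

```bash
python3 -m crank '[{"offset":[0,0,0.004],"spin":0},{"offset":[0,0,0.008],"spin":0},{"offset":[0,0,0.012],"spin":0},{"offset":[0,0,0.016],"spin":0},{"offset":[0,0,0.02],"spin":0},{"offset":[0,0,0.02],"spin":0},{"offset":[0,0,0.02],"spin":0},{"offset":[0,0,0.02],"spin":0}]' 0 50
```

```text
clock: 7.03
eef_pos: [565.6, 47.3, 222.4]
eef_rot: [3.141, 0.006, -2.89]
wrist_force: [0.0, -0.3, -4.4]
finger_gap: 31.9
```

```bash
python3 -m crank '[{"offset":[-0.0039,-0.001,0],"spin":0},{"offset":[-0.0078,-0.002,0],"spin":0},{"offset":[-0.0116,-0.003,0],"spin":0},{"offset":[-0.0155,-0.004,0],"spin":0},{"offset":[-0.0194,-0.005,0],"spin":0},{"offset":[-0.0291,-0.0075,0],"spin":0},{"offset":[-0.0388,-0.0099,0],"spin":0},{"offset":[-0.0388,-0.0099,0],"spin":0}]'; python3 - <<'E'
from h import *
s,p,C=wrist(); cv2.imwrite("pics/w3.png",p["pixels"][:,:,::-1])
E
```

```text
clock: 7.7
eef_pos: [525.6, 37.1, 222.7]
eef_rot: [3.141, 0.006, -2.89]
wrist_force: [-0.1, 0.3, -4.2]
finger_gap: 31.9
```

View pics/w3.png

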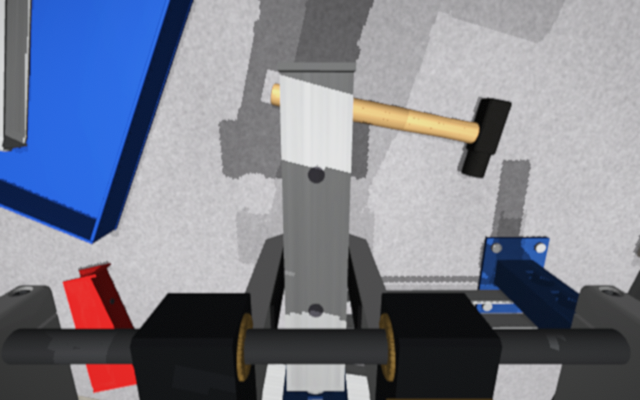

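It came off cleanly and hangs level in the grip, with the upright now behind it at ~(310,395). I'll get the tray pose from its rim corners in the scene, side and first wrist pictures, using the blue masks.

```bash
python3 -m crank '[{"offset":[0,0,0.03],"spin":0},{"offset":[-0.01,-0.03,0.055],"spin":0},{"offset":[-0.02,-0.06,0.055],"spin":0},{"offset":[-0.03,-0.09,0.055],"spin":0},{"offset":[-0.04,-0.12,0.055],"spin":0},{"offset":[-0.04,-0.14,0.055],"spin":0},{"offset":[-0.04,-0.14,0.055],"spin":0},{"offset":[-0.04,-0.14,0.055],"spin":0}]'; python3 - <<'E'
from h import *
for c in ("scene","side","wrist"):
    if c=="wrist": s,p,C=wrist(); cv2.imwrite("pics/w4.png",p["pixels"][:,:,::-1]); np.save("C4.npy",C)
    else: p=manip.camera(c); C=np.linalg.inv(p["extrinsics"])
    m=[d for d in manip.masks_of(p,"tray")][:1]
    for d in m:
        k=d["mask"].astype(np.uint8)
        h=cv2.convexHull(np.vstack(cv2.findContours(k,0,2)[0]))
        for e in (2,3,4,6,8):
            a=cv2.approxPolyDP(h,e,True)[:,0]
            if len(a)<=6: break
        print(c,d["conf"],k.sum())
        for u,v in a: print(u,v,np.round(ray(p,C,u,v,50)[:2]),np.round(ray(p,C,u,v,0)[:2]))
    for n in ("mate_root","mate_nose"): print(n,[(np.round(d["location"]).tolist(),round(d["conf"],2)) for d in manip.search_frame(p,n)[:2]])
E
```

```text
clock: 8.42
eef_pos: [486.6, -103.5, 277.9]
eef_rot: [3.141, 0.007, -2.892]
wrist_force: [0.0, -0.3, -5.2]
finger_gap: 31.8
scene 0.72 2869
273 148 [ 330. -346.] [ 287. -369.]
307 161 [ 357. -175.] [ 314. -192.]
315 171 [ 401. -124.] [ 360. -138.]
280 220 [ 686. -173.] [ 655. -189.]
237 200 [ 648. -376.] [ 616. -400.]
235 194 [ 623. -397.] [ 589. -421.]
mate_root [([514.0, -321.0, 35.0], 0.61), ([502.0, -542.0, 31.0], 0.56)]
mate_nose [([506.0, -540.0, 33.0], 0.85), ([513.0, -324.0, 35.0], 0.77)]
side 0.81 5258
331 259 [ 654. -205.] [ 663. -174.]
331 323 [ 605. -426.] [ 612. -405.]
238 321 [ 330. -368.] [ 324. -344.]
236 310 [ 326. -331.] [ 320. -306.]
246 258 [ 370. -147.] [ 365. -113.]
295 255 [ 536. -166.] [ 539. -133.]
mate_root [([494.0, -556.0, 31.0], 0.95), ([499.0, -334.0, 35.0], 0.76)]
mate_nose [([500.0, -331.0, 38.0], 0.69), ([491.0, -559.0, 35.0], 0.64)]
wrist 0.72 36290
119 0 [ 359. -355.] [ 352. -384.]
192 0 [ 339. -279.] [ 330. -298.]
309 61 [ 367. -141.] [ 362. -144.]
275 157 [ 483. -155.] [ 492. -159.]
219 275 [ 660. -194.] [ 691. -203.]
60 210 [ 619. -408.] [ 644. -443.]
mate_root [([489.0, -317.0, 32.0], 0.79)]
mate_nose [([572.0, -515.0, 8.0], 0.68), ([493.0, -318.0, 37.0], 0.64)]
```

View pics/w4.png

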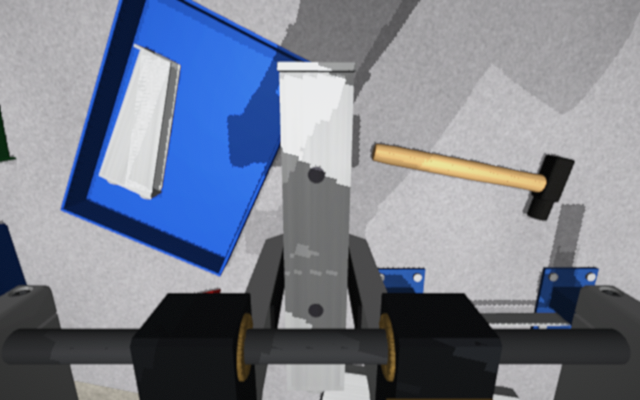

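The tray rim corners at z=50 come out at about (363,-141), (660,-194) and (619,-408). That gives a centre near (491,-274) and yaw of about -10.4°, with the mate in the -y half. I'll carry the bracket over the free half, aiming for tray x=+10, y=+48.

```bash
python3 -m crank '[{"offset":[0.005,-0.025,0],"spin":-5},{"offset":[0.01,-0.05,0],"spin":-10},{"offset":[0.014,-0.075,0],"spin":-15},{"offset":[0.018,-0.1,0],"spin":-20},{"offset":[0.023,-0.125,-0.02],"spin":-24.6},{"offset":[0.023,-0.125,-0.06],"spin":-24.6},{"offset":[0.023,-0.125,-0.1],"spin":-24.6},{"offset":[0.023,-0.125,-0.11],"spin":-24.6}]'; python3 - <<'E'
from h import *
s,p,C=wrist(); print(s["eef_pos"],s["eef_rot"],s["wrist_force"]); np.save("C5.npy",C)
im=p["pixels"][:,:,::-1].copy()
c=np.array([491,-274]);a=np.radians(-10.4);R=np.array([[np.cos(a),-np.sin(a)],[np.sin(a),np.cos(a)]])
q=[tuple(int(t) for t in proj(p,C,np.append(c+R@v,50))) for v in ([150,110],[-150,110],[-150,-110],[150,-110])]
for i in range(4): cv2.line(im,q[i],q[(i+1)%4],(0,255,255),1)
cv2.imwrite("pics/w5.png",im)
E
```

```text
clock: 9.68
eef_pos: [507.1, -226.8, 161.8]
eef_rot: [3.139, -0.002, 2.963]
wrist_force: [-0.5, -0.1, -5.4]
finger_gap: 31.5
[ 507.11963267 -226.79337229  161.78214621] [ 3.13856569e+00 -1.66580329e-03  2.96274335e+00] [-0.46988455 -0.11931751 -5.43645238]
```

View pics/w5.png

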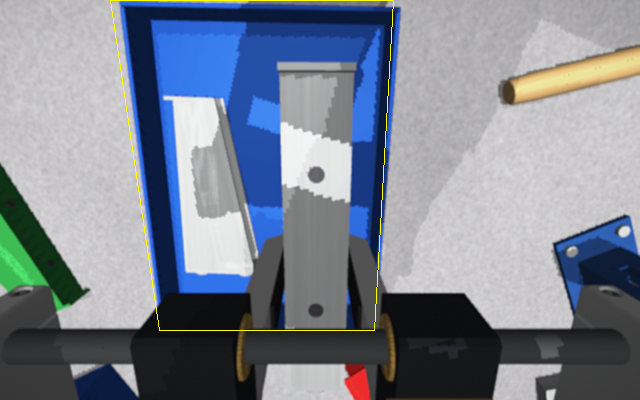

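The bracket is over the free half of the tray, parallel to its walls. The fitted outline is about 5 mm off the real rim, leaving wide margins to both wall and mate. I'll lower it.

```bash
python3 -m crank '[{"offset":[0,0,-0.03],"spin":0},{"offset":[0,0,-0.06],"spin":0},{"offset":[0,0,-0.09],"spin":0},{"offset":[0,0,-0.105],"spin":0},{"offset":[0,0,-0.11],"spin":0},{"offset":[0,0,-0.11],"spin":0},{"offset":[0,0,-0.11],"spin":0},{"offset":[0,0,-0.11],"spin":0}]'; python3 -m crank '[{"offset":[0,0,-0.001],"spin":0},{"offset":[0,0,-0.002],"spin":0},{"offset":[0,0,-0.003],"spin":0},{"offset":[0,0,-0.004],"spin":0},{"offset":[0,0,-0.005],"spin":0},{"offset":[0,0,-0.006],"spin":0},{"offset":[0,0,-0.007],"spin":0},{"offset":[0,0,-0.007],"spin":0}]'
```

```text
clock: 10.4
eef_pos: [508.7, -227.2, 55.3]
eef_rot: [3.14, 0.002, 2.963]
wrist_force: [0.4, -0.2, -4.0]
finger_gap: 31.5
clock: 11.07
eef_pos: [508.6, -227.2, 48.0]
eef_rot: [3.14, 0.002, 2.963]
wrist_force: [-1.0, -0.5, -4.2]
finger_gap: 32.1
```

```bash
python3 -m crank '[{"offset":[0,0,-0.001],"spin":0},{"offset":[0,0,-0.002],"spin":0},{"offset":[0,0,-0.003],"spin":0},{"offset":[0,0,-0.004],"spin":0},{"offset":[0,0,-0.005],"spin":0},{"offset":[0,0,-0.006],"spin":0},{"offset":[0,0,-0.006],"spin":0},{"offset":[0,0,-0.006],"spin":0}]' - 20
```

```text
clock: 11.73
eef_pos: [508.6, -227.2, 42.1]
eef_rot: [3.14, 0.002, 2.963]
wrist_force: [-3.0, -0.1, -0.1]
finger_gap: 31.8
```

The plate is on the floor: the load went from -4.2 to about 0 N. I'll ease the grip and keep lowering so the nose pivots down.

```bash
python3 -m crank '[{"offset":[0,0,-0.002],"spin":0},{"offset":[0,0,-0.004],"spin":0},{"offset":[0,0,-0.006],"spin":0},{"offset":[0,0,-0.008],"spin":0},{"offset":[0,0,-0.01],"spin":0},{"offset":[0,0,-0.012],"spin":0},{"offset":[0,0,-0.013],"spin":0},{"offset":[0,0,-0.013],"spin":0}]' - 8; python3 - <<'E'
from h import *
s,p,C=wrist(); print(s["wrist_force"]); cv2.imwrite("pics/w6.png",p["pixels"][:,:,::-1])
E
```

```text
clock: 12.4
eef_pos: [509.4, -227.3, 29.9]
eef_rot: [3.14, 0.004, 2.963]
wrist_force: [-0.8, 2.6, 5.9]
finger_gap: 32.0
[-0.79232658  2.58733661  5.94454403]
```

View pics/w6.png

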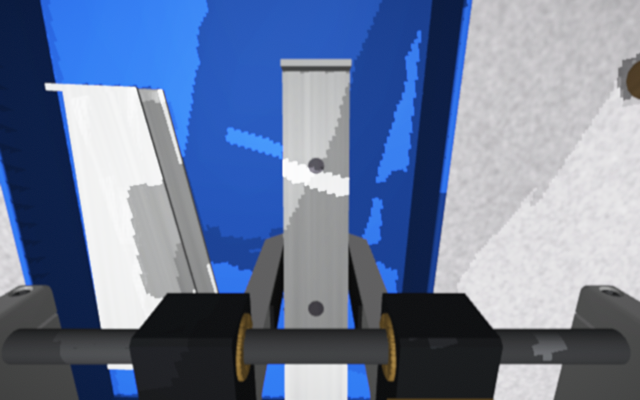

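The nose has pivoted down: the top face's edges are now parallel and narrower. Next I'll open part-way, stay still, then rise.

```bash
python3 -m crank '[{"offset":[0,0,0],"spin":0},{"offset":[0,0,0],"spin":0},{"offset":[0,0,0],"spin":0},{"offset":[0,0,0],"spin":0},{"offset":[0,0,0],"spin":0},{"offset":[0,0,0],"spin":0},{"offset":[0,0,0],"spin":0},{"offset":[0,0,0],"spin":0}]' 0.55; python3 -m crank '[{"offset":[0,0,0.01],"spin":0},{"offset":[0,0,0.02],"spin":0},{"offset":[0,0,0.04],"spin":0},{"offset":[0,0,0.07],"spin":0},{"offset":[0,0,0.1],"spin":0},{"offset":[0,0,0.13],"spin":0},{"offset":[0,0,0.16],"spin":0},{"offset":[0,0,0.19],"spin":0}]';  python3 -m crank '[{"offset":[-0.02,0,0.02],"spin":0},{"offset":[-0.04,0,0.04],"spin":0},{"offset":[-0.06,0,0.06],"spin":0},{"offset":[-0.08,0,0.08],"spin":0},{"offset":[-0.1,0,0.1],"spin":0},{"offset":[-0.12,0,0.12],"spin":0},{"offset":[-0.12,0,0.12],"spin":0},{"offset":[-0.12,0,0.12],"spin":0}]'; python3 - <<'E'
from h import *
s,p,C=wrist(); a=p["pixels"][:,:,::-1]
sc=manip.camera("scene"); b=manip.camera("side")["pixels"][140:380,200:440,::-1]
b=cv2.resize(b,(400,400)); b2=cv2.resize(a,(400,250)); b3=cv2.resize(sc["pixels"][140:260,220:480,::-1],(400,250))
cv2.imwrite("pics/f.png",np.hstack([b,np.vstack([b2,b3])[:400]])) if 0 else cv2.imwrite("pics/f.png",np.hstack([cv2.resize(b,(400,500)),np.vstack([b2,b3])]))
for n in ("deep","mate","short_root","carton","mallet"):
  for q in (p,sc): print(n,[(np.round(d["location"]).tolist(),round(d["conf"],2)) for d in manip.search_frame(q,n)[:3]])
E
```

```text
clock: 13.12
eef_pos: [509.3, -227.4, 29.9]
eef_rot: [3.14, 0.004, 2.963]
wrist_force: [0.0, -0.4, -0.1]
finger_gap: 51.8
clock: 13.78
eef_pos: [509.1, -227.2, 222.8]
eef_rot: [3.14, 0.005, 2.963]
wrist_force: [0.2, -0.7, -0.0]
finger_gap: 51.7
clock: 14.45
eef_pos: [388.9, -227.3, 344.4]
eef_rot: [-3.141, 0.008, 2.963]
wrist_force: [-0.4, -0.9, -0.6]
finger_gap: 51.6
deep [([495.0, -221.0, 54.0], 0.95), ([805.0, -188.0, 29.0], 0.65), ([472.0, -313.0, 31.0], 0.61)]
deep [([527.0, -218.0, 46.0], 0.83), ([830.0, -178.0, 29.0], 0.83)]
mate [([482.0, -544.0, 29.0], 0.71), ([472.0, -316.0, 33.0], 0.7), ([498.0, -222.0, 60.0], 0.55)]
mate [([515.0, -321.0, 31.0], 0.77), ([503.0, -542.0, 33.0], 0.59), ([511.0, 305.0, 231.0], 0.5)]
short_root [([453.0, -263.0, 2.0], 0.18)]
short_root [([512.0, 296.0, 232.0], 0.68)]
carton []
carton [([483.0, 509.0, 56.0], 0.93)]
mallet [([435.0, 139.0, 22.0], 0.94), ([458.0, -264.0, 3.0], 0.66)]
mallet [([452.0, 157.0, 24.0], 0.6)]
```

View pics/f.png

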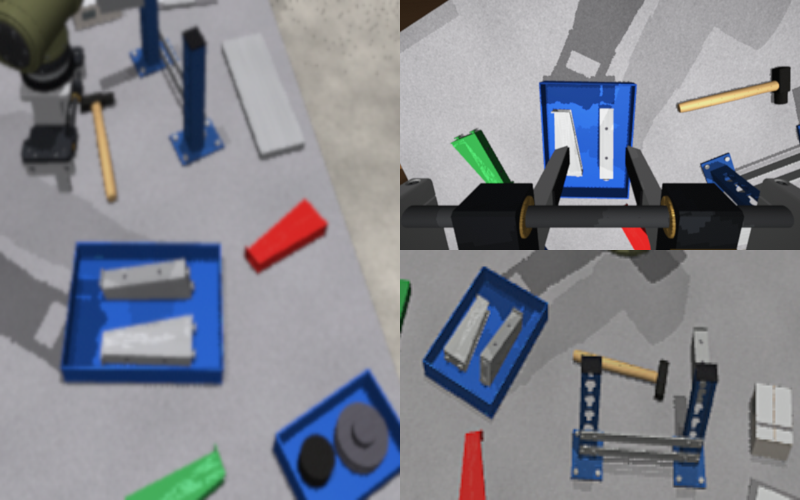

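Both brackets are in the tray side by side. The deep one stands on its lower edge with its nose down; its top measures about 54 mm on average, where a level bracket would give about 74. The short bracket, carton and mallet have not moved.

```bash
python3 -c "
from cell import manip
s=manip.read_state();print(s['clock'],s['wrist_force']);print(manip.sign_off())"
```

```text
15.1 [-0.42105881 -0.06728326 -0.47019622]
the job is handed in; nothing more can be done
None
```

I took the deep bracket down and set it in the free half of the blue tray, beside the other deep bracket. I handed the job in at 15.1 s; the hand-in reports no verdict.

- **Taking it down:** I gripped it at its balance point, slid it up 20 mm and drew it off 40 mm.
- **Setting it down:** I lowered it until the plate touched the tray floor, then eased the grip so the nose settled before I let go.
- **How it rests:** it stands on its sloping lower edge, nose down, not flat on its side like the other one. By geometry its plate point is about 38 mm and its nose point about 22 mm above the tray's underside, under the 47 mm limit. The measured mean top height of 46–54 mm, against about 74 mm if level, agrees with that.
- **Last checks:** the pictures showed both brackets inside the tray, side by side and apart. The short bracket, carton and mallet were found within about 5 mm of where they were at the start. The gripper was clear, with no force on it beyond noise.
- **Disagreements:** my tray outline from the first fit was about 5 mm off the rim, which the margins covered. The networks also reported the red and green look-alikes; I ignored those.

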